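# Open the bench scale's battery bay with its slotted key

### The arm

A 6-joint arm with a two-finger parallel gripper is mounted at the origin on the work surface. World frame = base frame: x ahead of the robot, y to its left, z up, the work surface at z = 0. Lengths are in m, angles in rad, forces in N, time in s.
With the tool pointing down it reaches from about 0.25 to 0.725 m from the base axis. Payload 4 kg.
Tool frame: the origin (TCP) lies midway between the tips of the shut fingers; the grasp point (between the pads) lies 19 mm behind it; z points along the fingers, y is the line along which they close (so a half turn about z gives the same grasp; the last joint's range is limited). The gripper opens to 85 mm and grips with 20 to 120 N. Pads are 22 mm wide; open, the fingers measure 114 mm over their backs; the gripper's body (76 mm by 85 mm) begins 54 mm behind the grasp point. The pads swing forward as they close: fully open they stand 13 mm farther back than shut.
Start: joints at [1.246, 0.241, 0.005, 1.335, 0, 1.571], TCP at [0.16, 0.474, 0.231] pointing down, gripper open.
Joint ranges: [-2.72, 2.72], [-1.05, 1.87], [-1.09, 1.28], [-1.99, 2.15], [-1.42, 1.44], [-3.14, 3.14]. Speed limits (rad/s): [2.79, 2.79, 3.14, 3.14, 3.14, 3.14].

### API

Orientations are given as a unit quaternion [w, x, y, z].
In Python, from bench import * gives the robot as it stands.
- The arm moves only by the tool carry_out, never from a script. Its argument "plan" is text: rows parted by semicolons, each of 5 numbers parted by spaces: the shift along the world's x, y, z in units of 30 mm (1.0 is 30 mm), then the turn about the world's z in units of 5 degrees (1.0 is 5 degrees), then the closure, from 0 (fully open) to 1 (shut). A call has 1 to 8 rows; each row shifts and turns the commanded pose from where the row before left it; what a row does not reach is not made up. A row lasts 1/12 s, in which the tool goes at most 41.7 mm and 7.16 degrees, less where a joint would pass 70% of its speed; a pose out of reach is approached as far as the arm can. A call is refused whole if a number of a shift passes 1 or a number of a turn 1, either way. A call with a gripper value outside its range is refused whole. The fingers move at their own pace and stop on an object; "newtons" is the grip in N (left out, the last holds). Time passes only in rows, so rows that do not move let the fingers close. It gives the time, the measured TCP pose, the force, the opening and the grip force at its end, in the units of the state.
- read_state(): the state, without advancing time (a new reading comes with each control period).
- get_image(name): name is "side" or "top"; returns a dict with "img" (400x640x3 uint8, blue, green, red), "range_z" (400x640 float32, m along the optical axis (not along the pixel's ray), 0 where there is no reading), "fx", "fy", "cx", "cy" (pixels), "rvec" (rotation vector, rad) and "tvec" (3), from world to camera coordinates, as OpenCV has them. Camera axes: x right, y down, z forward; pixel columns grow to the right and rows downward; lengths in m; the calibration is good to about 2 mm. A picture is of the moment at which its call begins.
- sign_off(): hands the job in; it is judged then, once.
The state is a dict: "time": time; "joint_positions": joint angles; "qd": joint speeds; "joint_torque": joint torques, N m; "tool_pos": TCP position; "orientation": TCP orientation; "force": force on the tool from outside, world axes, zero at the start; "moment": the same for the moment, N m; "opening": finger opening in m; "finger_force": force on a finger pad.
Only numpy, scipy, OpenCV 4.12 (cv2) and the standard library are available. Lean on these libraries where they do the work, as an engineer would, in place of code of your own. Each camera call takes 0.05 s, during which the arm holds its last target. There are 200 camera calls.

### The job

The bakery's bench scale needs its battery bay opened. Take the yellow key from its wooden stand, put its blade in the slotted fastener and turn the fastener a quarter turn anticlockwise, as far as it goes, so that the red tab swings off the grey cover, then stand the key back upright in its stand. Then lift the cover off by its black grip and set it down gently, flat and grip up, in the empty aluminium tray, leaving the other things on the bench where they are.

Things in the scene. Friction and masses are not known exactly. Their poses are not given: they have to be found in the camera images.
- scale: white bench scale, fixed, 220 x 250 mm, housing top 55 mm above the table. Origin: centre of its underside; x to its back, y to its left. On the left a steel weighing plate (y 0 to 120 mm), top at 67 mm, with the cup. On the right the battery bay under the cover, ribs 3 mm high round it with 2.5 mm play. Fastener axis at x -40, y -75 mm; seated cover's centre at x 45, y -75 mm.
- slot (a point): centre of the slot's mouth, on the vertical axis of the fastener, on top of its round steel head (31 mm across), 75 mm above the table. x runs along the slot and along the red tab, z up. Slot 7 mm wide, 8 deep, 29 long, open at both ends. The tab reaches 52 mm from the axis, 12 mm wide, top 7 mm below the head's; locked, it reaches 9.5 mm over the cover, 2 mm above it.
- fastener (a joint): turn of the fastener about its vertical axis, rad: 0 locked (tab and slot along the scale's +x, over the cover), grows anticlockwise seen from above, stop at 1.571 (open, tab along the scale's +y). Stiff, about 0.12 N m; it stays where it is left.
- key: yellow key, 60 g, 72 mm tall, upright, blade down. Origin: blade tip; z up, x along the blade's width. Steel blade 20 wide, 4 thick, 16 mm long (lowest 4 mm: 16 x 2.5); above z 16 a flat handle 36 mm wide, 12 thick (y), gripped across its thickness. 0.15 rad play in the fastener's slot. Stowed: tip 4 mm, handle 30 to 76 mm above the table. Key and slot look the same after a half turn.
- key_tip (a point): centre of the tip of the key's blade (the key's origin)
- key_stand: fixed light-wood block 80 x 56 mm, 30 mm high. Origin: centre of its underside; z up. In its top a pocket 44 x 17 mm, 10 mm deep, takes the foot of the key's handle, and below that a slot 26 x 8 mm takes the blade; their long sides lie along x, as does the stowed key's x (either way round).
- cover: loose grey battery cover, plate 85 (x) x 75 (y) x 6 mm, about 120 g. Origin: centre of its underside; z up; x as the scale's x. In the middle of its top an upright black grip 12 mm thick (x), 40 mm long (y), from 6 to 36 mm above the underside; the fingers close along x. At the start it lies on the housing, underside 55 mm above the table.
- tray: fixed empty aluminium tray 240 (x) x 165 (y) mm, rim 25 mm high, walls and floor 3 mm. Origin: centre of its underside. It lies to one side of the scale and the key stand to the other; which side varies.
- cup: bystander: steel cup 76 mm across, 55 mm high, on the scale's weighing plate. Origin: centre of its underside
- spatula: bystander: spatula 250 mm long lying behind the scale. Origin: middle of its underside
- jar: bystander: jar with red cap, 70 mm across, 100 mm high, to the left. Origin: centre of its underside
- vanilla: bystander: amber bottle 52 mm across, 130 mm high, to the right. Origin: centre of its underside
- cutter: bystander: steel ring cutter 80 mm across, 35 mm high, between robot and scale. Origin: centre of its underside
- tub: bystander: round tub 90 mm across, 70 mm high, behind the scale to the left. Origin: centre of its underside
Mind the look-alikes: they are no part of the job. Several things have the shape of the key; the one meant has the colours described above.

How it is judged:
On the way, in this order (a step that is already met when the one before it is completed fails the run):
1. the key's blade stands in the fastener's slot (horizontal distance between key_tip and slot below 0.007 m and z of key_tip in the frame of slot below -0.003 m and angle between key's own z axis and vertical below 0.2 rad), for 0.1 s.
2. the fastener is turned open with the key's blade in its slot (all of step 1 and value of joint fastener above 1.3 rad), for 0.1 s.
3. the key stands in its stand again, let go (horizontal distance between key and key_stand below 0.008 m and z of key in the frame of key_stand below 0.01 m and angle between key's own z axis and vertical below 0.15 rad and contact force between key and the fingers below 0.1 N), for 0.2 s.
At the end, for the whole second after the job is handed in: The fastener stands past 1.3 rad; the key stands in its stand (within 8 mm of its middle, tip less than 10 mm above the table, within 0.15 rad of upright); the cover lies at rest on the tray's floor, grip up, flat within 0.08 rad and its underside less than 8 mm above the tray's underside (horizontal distance between key and key_stand below 0.008 m and z of key in the frame of key_stand below 0.01 m and angle between key's own z axis and vertical below 0.15 rad and value of joint fastener above 1.3 rad and z of cover in the frame of tray below 0.008 m and angle between cover's own z axis and vertical below 0.08 rad and linear speed of each of cover, key below 0.02 m/s and x of cover in the frame of tray between -0.12 and 0.12 m and y of cover in the frame of tray between -0.083 and 0.083 m); the robot touches nothing.
It fails at once if the cover is shifted more than 12 mm before the fastener is open (past 1.0 rad) (distance of cover from where it was at the start of the episode above 0.012 m and value of joint fastener below 1 rad).
It fails at once if the cover is dropped or thrown (faster than 0.7 m/s out of the fingers) (contact force between cover and the fingers below 0.05 N and linear speed of cover above 0.7 m/s).
It fails at once if a bystander (cup, spatula, jar, vanilla bottle, cutter, tub) is moved more than 30 mm (distance of any of cup, spatula, jar, vanilla, cutter, tub from where it was at the start of the episode above 0.03 m).
It also fails if it takes over 67 s, if anything falls off the work surface, if the arm or the gripper's body presses on something with over 40 N, if the wrist force passes 120 N, or if a joint passes its speed limit or range.

## Working session

There is one attempt and no reset: what is moved stays moved. The work goes in short steps, Python scripts to look and compute and a tool call to move; the robot and the scene stay as the last step left them, time stands still between calls to the robot, and variables do not carry over. Pictures are saved under pics/ and viewed, at most 10 in all, crops included, and the job is handed in when it is done.

Besides the shell and the picture viewer there is one more tool, called after "Emit:" in YAML: its name, and indented under it one key for each argument. carry_out: Moves the arm, as the interface text tells. Its arguments: {"type":"object","properties":{"plan":{"type":"string"},"newtons":{"type":"number"}},"required":["plan"]}

```bash
mkdir -p pics
cat > h.py <<'E'
from bench import *
import numpy as np, cv2
def cam(n):
    d=get_image(n); d['R']=cv2.Rodrigues(np.array(d['rvec'],float))[0]; d['t']=np.array(d['tvec'],float).ravel(); return d
def onplane(d,uv,z):
    uv=np.atleast_2d(np.array(uv,float)); r=np.c_[(uv[:,0]-d['cx'])/d['fx'],(uv[:,1]-d['cy'])/d['fy'],np.ones(len(uv))]@d['R']
    c=-d['R'].T@d['t']; return c+r*((z-c[2])/r[:,2])[:,None]
def cloud(d):
    v,u=np.mgrid[:400,:640]; z=d['range_z']
    p=np.stack([(u-d['cx'])/d['fx']*z,(v-d['cy'])/d['fy']*z,z],-1)
    return (p-d['t'])@d['R']
E
python3 - <<'E'
from h import *
for n in('top','side'):
    d=cam(n); cv2.imwrite(f'pics/{n}0.png',d['img']); print(n,-d['R'].T@d['t'],d['fx'])
E
```

```text
top [ 0.49625177 -0.00916914  1.59215833] 457.6072999685515
side [0.31755039 0.9999488  1.20212177] 484.29349455519866
```

View pics/top0.png

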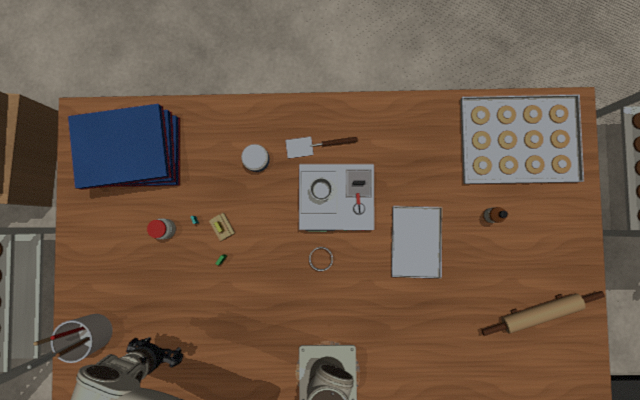

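View pics/side0.png

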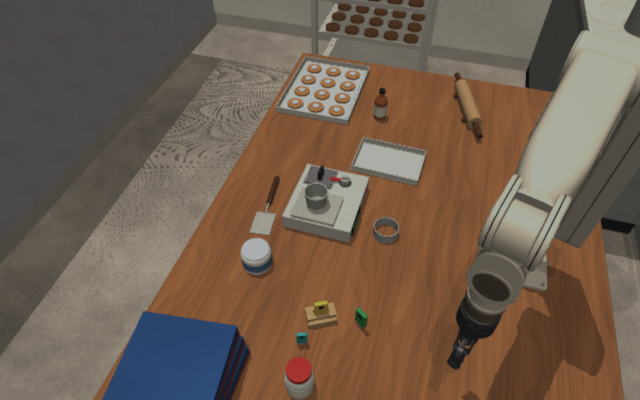

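Top view: the yellow key in its wooden stand is at (221,227). The look-alikes are a teal one at (195,219) and a green one at (221,259). The slotted fastener with the red tab is at (359,205), the cover with its black grip at (358,183), and the empty tray at (416,242). I choose the yellow key in the stand and check it in one close crop while measuring.

```bash
cat > meas.py <<'E'
from h import *
d=cam('top'); s=cam('side')
def blob(d,mask,win,minA=4):
    m=np.zeros((400,640),np.uint8); u0,v0,u1,v1=win; m[v0:v1,u0:u1]=mask[v0:v1,u0:u1]
    n,l,st,c=cv2.connectedComponentsWithStats(m); i=1+np.argmax(st[1:,4]); return l==i
def rect(d,m,z):
    v,u=np.where(m); p=onplane(d,np.c_[u,v],z)[:,:2]
    r=cv2.minAreaRect((p*1000).astype(np.float32)); return p.mean(0),np.array(r[0])/1000,r[1],r[2],m.sum()
for n,c in(('top',d),('side',s)):
    h=cv2.cvtColor(c['img'],cv2.COLOR_BGR2HSV); P=cloud(c)
    H,S,V=[h[...,i].astype(int) for i in range(3)]
    w=dict(top=dict(key=(205,205,240,245),tab=(340,190,375,220),tray=(385,200,450,285),scale=(290,155,385,240)),side=dict(key=(300,290,345,335),tab=(322,170,352,190),tray=(345,130,435,190),scale=(280,160,375,245)))[n]
    ye=(H>22)&(H<33)&(S>150)&(V>60)
    rd=((H<8)|(H>172))&(S>130)&(V>80)
    print(n,'key',*rect(c,blob(c,ye,w['key']),.076))
    print(n,'tab',*rect(c,blob(c,rd,w['tab']),.068))
    for k,z,lo,hi in(('key',.03,.022,.04),('scale',.055,.045,.06),('tray',.025,.017,.035)):
        m=(P[...,2]>lo)&(P[...,2]<hi)
        if k=='key': k2='stand'
        else: k2=k
        print(n,k2,*rect(c,blob(c,m,w[k]),z))
A=cv2.resize(d['img'][155:250,295:385],None,fx=6,fy=6,interpolation=cv2.INTER_CUBIC)
B=cv2.resize(d['img'][205:250,205:240],None,fx=6,fy=6,interpolation=cv2.INTER_CUBIC)
o=np.zeros((570,750,3),np.uint8); o[:,:540]=A; o[:270,540:]=B; cv2.imwrite('pics/crop.png',o)
E
python3 meas.py
```

```text
top key [0.51353802 0.35637307] [0.51353876 0.35637332] (11.981232643127441, 1.4836757183074951) 26.504499435424805 4
top tab [ 0.5911512  -0.10932714] [ 0.59138135 -0.10887873] (9.982172012329102, 33.38703536987305) 89.07360076904297 31
top stand [0.50325691 0.35428517] [0.50374118 0.35524756] (81.77111053466797, 52.86150360107422) 25.014575958251953 190
top scale [ 0.58008058 -0.05586114] [ 0.59371802 -0.0389382 ] (246.54896545410156, 222.747802734375) 88.96907806396484 2476
top tray [ 0.45869451 -0.38010161] [ 0.44120065 -0.34739853] (91.61835479736328, 236.42230224609375) 89.08465576171875 114
side key [0.50376451 0.35943351] [0.50317349 0.35910471] (35.39590835571289, 10.810686111450195) 27.25184440612793 50
side tab [ 0.59202751 -0.10885704] [ 0.59115472 -0.10930427] (35.2376594543457, 12.283916473388672) 3.3435988426208496 30
side stand [0.50115479 0.36348933] [0.50159427 0.36045547] (80.13764190673828, 43.609779357910156) 27.88336753845215 273
side scale [ 0.57423594 -0.0310863 ] [ 0.59390143 -0.03247043] (260.3962707519531, 227.82005310058594) 89.42435455322266 2180
side tray [ 0.44112153 -0.29877518] [ 0.44248828 -0.30209296] (178.20814514160156, 239.82090759277344) 87.77933502197266 320
```

View pics/crop.png

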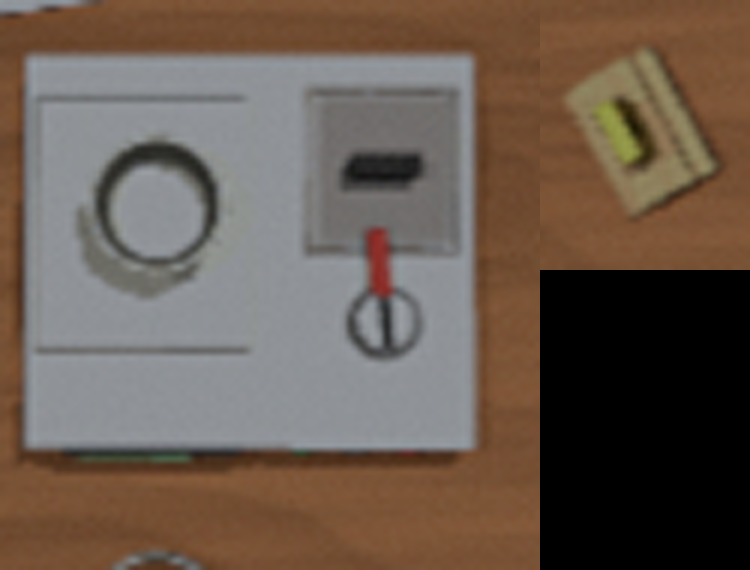

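The crop confirms the yellow key standing in its wood stand (full image about (221,227)). The slotted head is at about (359.2,208.8), with the red tab over the cover. Next come the finer numbers and the tool state.

Run:
```python
from h import *
s=read_state(); print(s['tool_pos'],s['orientation'],s['opening'],s['joint_positions'])
from scipy.spatial.transform import Rotation as Ro
q=s['orientation']; print(Ro.from_quat([q[1],q[2],q[3],q[0]]).as_matrix().round(3))
d=cam('top'); c=cam('side')
print('head top px',onplane(d,[(359.2,208.8)],.075))
# scale housing edges: white mask contour, edge lines
for n,x in(('top',d),('side',c)):
    P=cloud(x); m=((P[...,2]>.05)&(P[...,2]<.14)&(abs(P[...,0]-.593)<.15)&(abs(P[...,1]+.036)<.16)).astype(np.uint8)
    m=cv2.morphologyEx(m,cv2.MORPH_OPEN,np.ones((5,5)))
    ct=max(cv2.findContours(m,0,1)[0],key=cv2.contourArea)[:,0]
    p=onplane(x,ct,.055)[:,:2]; 
    lo=p.min(0);hi=p.max(0); print(n,lo,hi)
    for ax,side in((0,0),(0,1),(1,0),(1,1)):
        e=[lo,hi][side][ax]; o=1-ax
        k=(abs(p[:,ax]-e)<.012)&(p[:,o]>lo[o]+.03)&(p[:,o]<hi[o]-.03)
        f=np.polyfit(p[k,o],p[k,ax],1); mid=(lo[o]+hi[o])/2; print(' ',ax,side,'ang',np.degrees(np.arctan(f[0])).round(2),'at',np.polyval(f,mid).round(4),k.sum())
cr=cv2.resize(c['img'][160:200,295:365],None,fx=11,fy=11,interpolation=cv2.INTER_CUBIC)
cv2.imwrite('pics/sidecrop.png',cr)
```

```text
[0.15942866 0.47348398 0.23075164] [-1.26036101e-04  1.61691748e-01  9.86841094e-01 -6.45889611e-04] 0.0857101102301811 [1.24598208e+00 2.41110967e-01 4.21637307e-03 1.33521727e+00
 3.98789354e-05 1.57079156e+00]
[[-0.948  0.319 -0.   ]
 [ 0.319  0.948 -0.001]
 [ 0.    -0.001 -1.   ]]
head top px [[ 0.55501409 -0.11327224  0.075     ]]
top [ 0.48795478 -0.16404176] [0.70631682 0.08500566]
  0 0 ang 0.93 at 0.4924 65
  0 1 ang 0.71 at 0.7023 50
  1 0 ang -0.56 at -0.1602 42
  1 1 ang -0.54 at 0.0834 47
side [ 0.48681674 -0.16421163] [0.70756939 0.08806046]
  0 0 ang 0.14 at 0.4918 41
  0 1 ang -0.52 at 0.7017 49
  1 0 ang -1.19 at -0.159 38
  1 1 ang 1.69 at 0.0828 45
```

View pics/sidecrop.png

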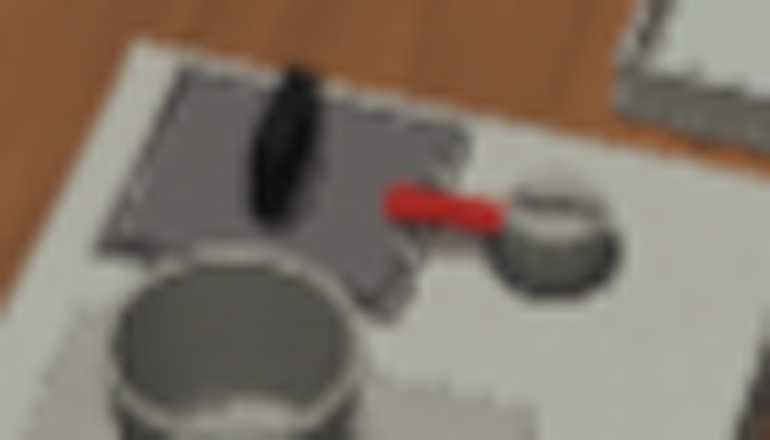

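Side crop: the head's top face is at about (552,212) in the crop, which is full (344.7,178.8), and the tab points along the scale's x. Moving toward the key.

Emit:
carry_out:
  plan: "1 -0.35 0 1 0.4;1 -0.35 0 1 0.4;1 -0.35 0 1 0.4;1 -0.35 0 1 0.4;1 -0.35 0 1 0.4;1 -0.35 0 1 0.4;1 -0.35 0 1 0.4;1 -0.35 0 1 0.4"
  newtons: 70

```text
time: 0.97
tool_pos: [0.4009, 0.3891, 0.2313]
orientation: [-0.0, -0.188, 0.982, 0.0]
force: [0.2, 0.6, -0.5]
opening: 0.0514
finger_force: 0.0
```

Run:
```python
from h import *
d=cam('top'); c=cam('side')
print('head side',onplane(c,[(344.7,178.8)],.075),'key top crop',onplane(d,[(217.6,226.6)],.076))
h=cv2.cvtColor(c['img'],cv2.COLOR_BGR2HSV).astype(int); m=(h[...,0]>20)&(h[...,0]<34)&(h[...,1]>130)
m[:290]=0;m[335:]=0;m[:,:300]=0;m[:,345:]=0
P=cloud(c)[m]; k=P[:,2]>.073; print(m.sum(),k.sum(),P[k].mean(0),P[k].min(0),P[k].max(0))
r=cv2.minAreaRect((P[k][:,:2]*1000).astype(np.float32)); print(r)
s=read_state(); print(s['tool_pos'],s['opening'],s['joint_positions'])
```

```text
head side [[ 0.55839253 -0.11026935  0.075     ]] key top crop [[0.50327134 0.35771628 0.076     ]]
156 47 [0.5030956  0.36062211 0.07544936] [0.48672955 0.35099387 0.07302253] [0.51927402 0.37156621 0.07987397]
((501.655029296875, 361.2139892578125), (34.383628845214844, 13.263440132141113), 25.44361686706543)
[0.40346984 0.38806066 0.23072033] 0.0510381923971476 [ 0.76668168  0.36012949  0.1683875   1.37852555 -0.00138083  0.39791444]
```

Emit:
carry_out:
  plan: "0.8 -0.3 -0.6 1 0.4;0.8 -0.3 -0.6 0 0.4;0.8 -0.3 -0.6 0 0.4;0.8 0 -0.6 0 0.4;0 0 -0.6 0 0.4;0 0 0 0 0.4;0 0 0 0 0.4"

```text
time: 1.65
tool_pos: [0.494, 0.3624, 0.14]
orientation: [-0.002, -0.228, 0.974, -0.001]
force: [0.5, -0.0, 1.3]
opening: 0.0511
finger_force: 0.0
```

Run:
```python
from h import *
s=read_state(); print(s['tool_pos'],s['orientation'],s['opening'],s['joint_positions'])
```

```text
[0.49400553 0.36241033 0.13999228] [-1.99906903e-03 -2.28177996e-01  9.73617179e-01 -6.28448194e-04] 0.05111965242195505 [6.32729590e-01 5.15900263e-01 1.70721873e-01 1.22978891e+00
 4.09794547e-04 1.72315908e-01]
```

Emit:
carry_out:
  plan: "0.3 -0.1 -0.6 0 0.4;0 0 -0.8 0 0.4;0 0 -0.8 0 0.4;0 0 -0.7 0 0.4;0 0 -0.4 0 0.4;0 0 0 0 0.4;0 0 0 0 1;0 0 0 0 1"

```text
time: 2.32
tool_pos: [0.5052, 0.3612, 0.0447]
orientation: [0.002, -0.229, 0.974, 0.001]
force: [0.1, 0.7, 0.2]
opening: 0.0279
finger_force: 0.0
```

Emit:
carry_out:
  plan: "0 0 0 0 1;0 0 0 0 1;0 0 0 0 1;0 0 0 0 1"

```text
time: 2.65
tool_pos: [0.5056, 0.3609, 0.0446]
orientation: [0.002, -0.228, 0.974, 0.001]
force: [-0.6, -0.3, 6.8]
opening: 0.0111
finger_force: 68.4
```

Run:
```python
from h import *
d=cam('top'); c=cam('side')
o=np.zeros((560,800,3),np.uint8)
for i,(x,(u,v)) in enumerate(((d,(220,225)),(c,(322,312)))):
    o[:,i*400:(i+1)*400]=cv2.resize(x['img'][v-35:v+35,u-25:u+25],(400,560),interpolation=cv2.INTER_CUBIC)
cv2.imwrite('pics/grasp.png',o)
s=read_state(); print(s['tool_pos'],s['orientation'],s['opening'],s['finger_force'],s['moment'])
```

```text
[0.50565537 0.36097441 0.0446506 ] [ 0.00173021 -0.22829332  0.97359029  0.00105804] 0.010563437061803993 68.39351534843445 [-0.02068842  0.23719935  0.02581659]
```

View pics/grasp.png

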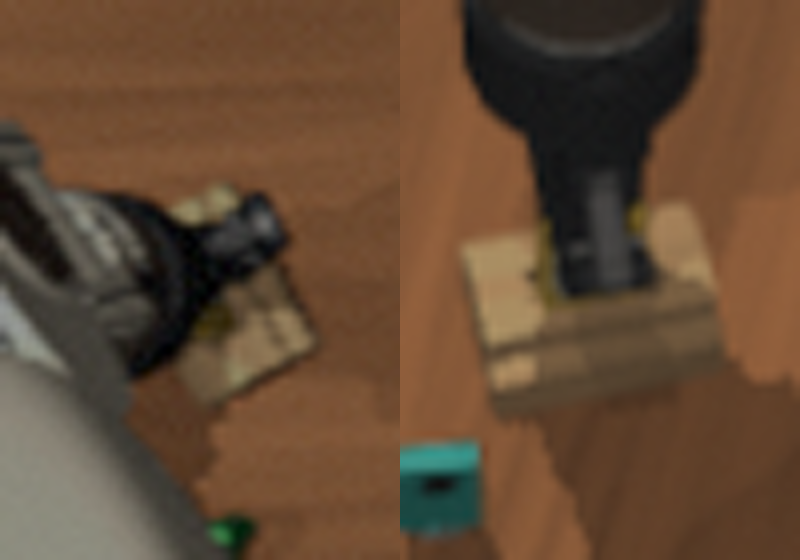

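The key is gripped, with yellow visible on both sides of the finger at crop (545,270) and (640,215), opening 11 mm. Lifting.

Emit:
carry_out:
  plan: "0 0 0.3 0 1;0 0 0.5 0 1;0 0 0.8 0 1;0 0 1 0 1;0 0 1 0 1;0 0 1 0 1;0 0 0.8 0 1;0 0 0 0 1"

```text
time: 3.42
tool_pos: [0.5071, 0.3615, 0.2117]
orientation: [0.005, -0.228, 0.974, 0.002]
force: [0.8, 0.1, 0.2]
opening: 0.0112
finger_force: 68.1
```

Emit:
carry_out:
  plan: "0 -0.9 0 -0.7 1;0 -1 0 -0.7 1;0 -1 0 -0.7 1;0 -1 0 -0.7 1;0 -1 0 -0.7 1;0 -1 0 -0.7 1;0 -1 0 -0.6 1;0 -1 0 -0.5 1"

```text
time: 4.08
tool_pos: [0.5039, 0.1213, 0.2042]
orientation: [-0.0, 0.002, 1.0, -0.0]
force: [0.7, -1.4, -1.1]
opening: 0.0109
finger_force: 68.1
```

Emit:
carry_out:
  plan: "0.3 -1 0 0 1;0.3 -1 0 0 1;0.3 -1 0 0 1;0.3 -1 0 0 1;0.3 -1 0 0 1;0.2 -1 0 0 1;0 -1 0 0 1;0 -0.9 0 0 1"

```text
time: 4.75
tool_pos: [0.5552, -0.1161, 0.2039]
orientation: [-0.0, 0.001, 1.0, -0.0]
force: [0.1, 0.5, -0.1]
opening: 0.011
finger_force: 68.1
```

Run:
```python
from h import *
s=read_state(); print(s['tool_pos'],s['orientation'],s['opening'],s['finger_force'],s['joint_positions'])
q=s['orientation'];print(np.degrees(np.arctan2(q[2]**2-q[1]**2,2*q[1]*q[2])))
```

```text
[ 0.55520133 -0.11606413  0.20387628] [-4.59145780e-04  1.36278935e-03  9.99998963e-01 -7.79130561e-05] 0.01095803629072145 68.13389182090759 [-2.05899486e-01  3.87172314e-01  1.38149558e-01  1.32264107e+00
 -3.39095362e-04 -2.03173759e-01]
89.84383577808305
```

Emit:
carry_out:
  plan: "0 0.1 -0.5 0 1;0 0 -0.7 0 1;0 0 -0.7 0 1;0 0 -0.4 0 1;0 0 0 0 1;0 0 0 0 1"

```text
time: 5.25
tool_pos: [0.5547, -0.1111, 0.1346]
orientation: [-0.001, 0.001, 1.0, 0.0]
force: [-0.4, -0.8, 0.4]
opening: 0.0109
finger_force: 68.3
```

Run:
```python
from h import *
d=cam('top'); c=cam('side')
s=read_state(); print(s['tool_pos'],s['orientation'])
o=np.zeros((560,800,3),np.uint8)
for i,(x,(u,v)) in enumerate(((d,(357,205)),(c,(340,175)))):
    o[:,i*400:(i+1)*400]=cv2.resize(x['img'][v-35:v+35,u-25:u+25],(400,560),interpolation=cv2.INTER_CUBIC)
cv2.imwrite('pics/hover.png',o)
h=cv2.cvtColor(c['img'],cv2.COLOR_BGR2HSV).astype(int)
m=(h[...,0]>20)&(h[...,0]<34)&(h[...,1]>130); m[:130]=0;m[220:]=0;m[:,:300]=0;m[:,390:]=0
v,u=np.where(m);print(m.sum(),u.min(),u.max(),v.min(),v.max()); P=cloud(c)[m]; print(np.median(P,0),P.min(0),P.max(0))
```

```text
[ 0.55620791 -0.11125423  0.13638111] [ 7.99704395e-04  9.44861731e-04  9.99999218e-01 -1.78790374e-04]
66 342 353 159 172
[ 0.54198588 -0.10445603  0.1328269 ] [ 0.53379678 -0.11554657  0.1110276 ] [ 0.5685502  -0.0933359   0.18265274]
```

View pics/hover.png

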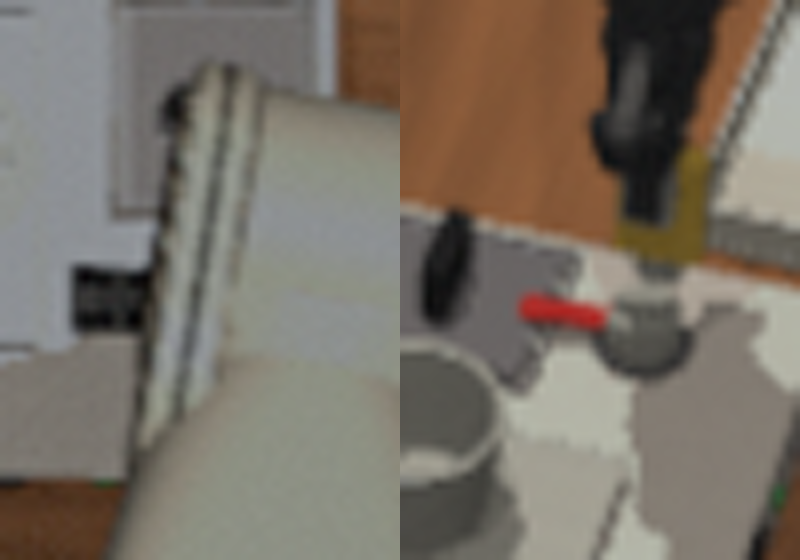

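Side crop: the key's handle foot spans (617,252) to (705,260) and the blade is centred at about x 661. The head is centred at about (645,318), so the key sits toward −x relative to the tool. Quantifying this.

Run:
```python
from h import *
c=cam('side')
f=lambda x,y:(315+(x-400)/8-.45,140+y/8-.45)
zf=.1364-.0407+.016
print('foot',onplane(c,[f(617,252),f(705,260)],zf))
print('head',onplane(c,[f(645,312),f(645,305)],.075),onplane(c,[f(600,320),f(692,325)],.07))
print('blade at +y face',onplane(c,[f(640,272),f(683,272)],zf-.003))
print(read_state()['tool_pos'])
```

```text
foot [[ 0.56886898 -0.10576885  0.1117    ]
 [ 0.53359194 -0.11148167  0.1117    ]]
head [[ 0.55718379 -0.11185114  0.075     ]
 [ 0.55820957 -0.11582279  0.075     ]] [[ 0.57490175 -0.10690203  0.07      ]
 [ 0.53774266 -0.11498127  0.07      ]]
blade at +y face [[ 0.5576888  -0.10022838  0.1087    ]
 [ 0.54103522 -0.10521768  0.1087    ]]
[ 0.55645961 -0.11125999  0.1366849 ]
```

Emit:
carry_out:
  plan: "0.17 0 -0.3 0 1;0 0 -0.3 0 1;0 0 -0.1 0 1;0 0 -0.1 0 1;0 0 0 0 1;0 0 0 0 1"

```text
time: 5.9
tool_pos: [0.5605, -0.1115, 0.1114]
orientation: [-0.0, 0.001, 1.0, -0.0]
force: [-1.4, -1.6, 0.6]
opening: 0.0111
finger_force: 68.7
```

```bash
python3 -c "
from h import *
s=read_state(); print(s['tool_pos'],s['force'],s['moment'])"
```

```text
[ 0.56047757 -0.11152651  0.11135431] [-1.36606033 -1.61506264  0.62273365] [-0.38341121  0.16574286  0.02032707]
```

Emit:
carry_out:
  plan: "0 0 -0.07 0 1;0 0 0 0 1;0 0.01 0 1 1;0 0.01 0 1 1;0 0.01 0 1 1;0 0.01 0 1 1;0 0.01 0 1 1;0 0.01 0 1 1"
  newtons: 90

```text
time: 6.57
tool_pos: [0.5612, -0.1107, 0.1097]
orientation: [0.0, -0.259, 0.966, -0.002]
force: [-0.7, -3.8, 2.3]
opening: 0.0103
finger_force: 90.6
```

```bash
python3 -c "
from h import *
s=read_state(); print(s['tool_pos'],s['orientation'],s['force'],s['moment'],s['opening'])
c=cam('side');h=cv2.cvtColor(c['img'],cv2.COLOR_BGR2HSV).astype(int);m=((h[...,0]<8)|(h[...,0]>172))&(h[...,1]>130)&(h[...,2]>60);m[:165]=0;m[205:]=0;m[:,:310]=0;m[:,370:]=0
v,u=np.where(m);P=onplane(c,np.c_[u,v],.068);print(m.sum(),P.mean(0))"
```

```text
[ 0.56120576 -0.11072116  0.10973879] [ 3.42534532e-04 -2.59364804e-01  9.65778159e-01 -1.52594446e-03] [-0.73004515 -3.77316956  2.3431356 ] [-0.93647278  0.08739495 -0.1299846 ] 0.01034106709248911
35 [ 0.58307135 -0.10175109  0.068     ]
```

The tab is turning (about 22°, moment 0.13 N m). Continuing.

Emit:
carry_out:
  plan: "-0.01 0.01 0 1 1;-0.01 0.01 0 1 1;-0.01 0.01 0 1 1;-0.01 0.01 0 1 1;-0.01 0.01 0 1 1;-0.01 0.01 0 1 1;-0.01 0 0 1 1;-0.01 0 0 1 1"

```text
time: 7.28
tool_pos: [0.5588, -0.1085, 0.1097]
orientation: [0.0, -0.573, 0.819, -0.001]
force: [0.2, -3.1, 2.9]
opening: 0.0107
finger_force: 90.6
```

Emit:
carry_out:
  plan: "-0.01 0 0 1 1;-0.01 0 0 1 1;-0.01 0 0 1 1;-0.01 0 0 1 1;0 0 0 0.8 1;0 0 0 0 1;0 0 0 0 1"

```text
time: 7.87
tool_pos: [0.557, -0.1081, 0.1096]
orientation: [0.0, 0.73, -0.684, 0.0]
force: [-1.8, -3.9, 4.8]
opening: 0.0106
finger_force: 90.9
```

```bash
cat > tab.py <<'E'
from h import *
s=read_state(); print(s['tool_pos'],s['orientation'],s['force'],s['moment'],s['opening'])
q=s['orientation'];print('yaw',np.degrees(np.arctan2(q[2]**2-q[1]**2,2*q[1]*q[2])))
c=cam('side');h=cv2.cvtColor(c['img'],cv2.COLOR_BGR2HSV).astype(int);m=((h[...,0]<8)|(h[...,0]>172))&(h[...,1]>130)&(h[...,2]>60);m[:165]=0;m[215:]=0;m[:,:310]=0;m[:,370:]=0
v,u=np.where(m);P=onplane(c,np.c_[u,v],.068)[:,:2];print(m.sum(),P.mean(0),cv2.minAreaRect((P*1000).astype(np.float32)))
e=P.mean(0)-[.5565,-.1125];print('tab ang',np.degrees(np.arctan2(e[1],e[0])))
E
python3 tab.py
```

```text
[ 0.55699889 -0.10811452  0.10959822] [ 3.46981312e-04  7.29520899e-01 -6.83958280e-01  4.56033023e-04] [-1.83942759 -3.93502123  4.77653168] [-0.76501532  0.48942585 -0.15596064] 0.010634217848386623
yaw -176.30749117541575
33 [ 0.55887242 -0.08037239] ((530.1768188476562, -88.95823669433594), (94.36610412597656, 31.92024040222168), 16.66048812866211)
tab ang 85.77673299249047
```

Emit:
carry_out:
  plan: "0 0 0 0.4 1;0 0 0 0.4 1;0 0 0 0 1;0 0 0 0 1;0 0 0 0 1"

```text
time: 8.33
tool_pos: [0.5567, -0.1081, 0.1095]
orientation: [0.001, 0.753, -0.658, 0.0]
force: [-2.2, -4.3, 4.5]
opening: 0.0105
finger_force: 91.0
```

```bash
python3 tab.py
```

```text
[ 0.55672464 -0.10806841  0.10949653] [ 5.67891997e-04  7.53218751e-01 -6.57769834e-01  1.92748632e-04] [-2.23290585 -4.30402746  4.52882545] [-0.92712954  0.63115966 -0.07947371] 0.010516778209721916
yaw -172.2600352057697
32 [ 0.55674659 -0.07960449] ((528.6790771484375, -89.40668487548828), (91.2392578125, 31.9206485748291), 16.66048812866211)
tab ang 89.57050395590218
```

The fastener is open (tab about 90°). Backing off within the play, then lifting and carrying the key back.

Emit:
carry_out:
  plan: "0 0 0 -0.8 1;0 0 0 -0.6 1;0 0 0.3 0 1;0 0 0.6 0 1;0 0 0.8 0 1;0 0 0.8 0 1;0 0 0.7 0 1;0 0 0 0 1"

```text
time: 9.05
tool_pos: [0.5597, -0.1072, 0.2104]
orientation: [-0.003, 0.713, -0.701, 0.003]
force: [0.6, -0.4, -0.1]
opening: 0.0105
finger_force: 90.2
```

Emit:
carry_out:
  plan: "0 0.9 0 -0.9 1;0 1 0 -1 1;0 1 0 -1 1;0 1 0 -1 1;0 1 0 -1 1;-0.3 1 0 -1 1;-0.3 1 0 -1 1;-0.3 1 0 -1 1"

```text
time: 9.72
tool_pos: [0.5288, 0.1313, 0.2041]
orientation: [-0.001, -0.432, 0.902, 0.001]
force: [1.4, -1.0, -0.5]
opening: 0.0109
finger_force: 90.1
```

Emit:
carry_out:
  plan: "-0.3 1 0 -1 1;-0.3 1 0 -1 1;-0.2 1 0 -1 1;0 1 0 -1 1;0 1 0 -1 1;0 1 0 0 1;0 1 0 0 1;0 0.7 0 0 1"

```text
time: 10.38
tool_pos: [0.5047, 0.3634, 0.2039]
orientation: [-0.001, -0.229, 0.973, 0.001]
force: [0.5, 0.3, 0.1]
opening: 0.0105
finger_force: 90.1
```

Emit:
carry_out:
  plan: "0 0 -0.5 0 1;0 0 -0.8 0 1;0 0 -0.8 0 1;0 0 -0.2 0 1;0 0 0 0 1;0 0 0 0 1"

```text
time: 10.88
tool_pos: [0.5058, 0.3605, 0.1361]
orientation: [-0.001, -0.228, 0.974, 0.0]
force: [0.1, -0.1, 0.2]
opening: 0.0109
finger_force: 90.1
```

```bash
python3 tab.py
```

```text
[0.50575636 0.36046873 0.13612279] [-5.80173488e-04 -2.28333002e-01  9.73582921e-01  1.46494696e-05] [ 0.07320764 -0.1131376   0.19156809] [ 0.0416432  -0.02174772 -0.0149189 ] 0.010885527325603314
yaw 116.39790140106533
3 [ 0.48031775 -0.09035678] ((480.8185729980469, -90.24890899658203), (5.743467807769775, 2.5550243854522705), 68.37208557128906)
tab ang 163.79290236450998
```

Emit:
carry_out:
  plan: "0 0 -0.6 0 1;0 0 -0.8 0 1;0 0 -0.6 0 1;0 0 -0.3 0 1;0 0 -0.3 0 1;0 0 -0.2 0 1;0 0 0 0 1;0 0 0 0 1"

```text
time: 11.6
tool_pos: [0.5066, 0.3608, 0.053]
orientation: [0.001, -0.228, 0.974, 0.0]
force: [0.4, 0.6, -0.1]
opening: 0.0106
finger_force: 90.1
```

```bash
python3 tab.py|head -1
```

```text
[0.50656004 0.36079817 0.05298979] [ 5.60569675e-04 -2.28262389e-01  9.73599455e-01  2.60747934e-04] [ 0.35783162  0.62539517 -0.12673888] [ 0.06619183 -0.02820826 -0.01601979] 0.01060469069094991tab.py:5: RuntimeWarning: Mean of empty slice.
  v,u=np.where(m);P=onplane(c,np.c_[u,v],.068)[:,:2];print(m.sum(),P.mean(0),cv2.minAreaRect((P*1000).astype(np.float32)))
  ret = um.true_divide(
tab.py:6: RuntimeWarning: Mean of empty slice.
  e=P.mean(0)-[.5565,-.1125];print('tab ang',np.degrees(np.arctan2(e[1],e[0])))
```

In, with no force. Going down the last 8 mm, then opening.

Emit:
carry_out:
  plan: "0 0 -0.15 0 1;0 0 -0.1 0 1;0 0 0 0 1;0 0 0 0 1;0 0 0 0 1"

```text
time: 12.07
tool_pos: [0.506, 0.3605, 0.0447]
orientation: [-0.0, -0.228, 0.974, -0.0]
force: [0.0, 0.2, -0.4]
opening: 0.0109
finger_force: 90.5
```

Emit:
carry_out:
  plan: "0 0 0 0 0.4;0 0 0 0 0.4;0 0 0 0 0.4;0 0 0 0 0.4;0 0 0 0 0.4;0 0 0 0 0.4"

```text
time: 12.57
tool_pos: [0.5061, 0.3604, 0.0447]
orientation: [0.0, -0.228, 0.974, 0.0]
force: [0.1, -0.4, -0.4]
opening: 0.0512
finger_force: 0.0
```

Emit:
carry_out:
  plan: "0 0 0.5 0 0.4;0 0 0.8 0 0.4;0 0 1 0 0.4;0 0 1 0 0.4;0 0 1 0 0.4;0 0 0.9 0 0.4;0 0 0 0 0.4;0 0 0 0 0.4"

```text
time: 13.23
tool_pos: [0.5072, 0.3613, 0.2033]
orientation: [0.002, -0.228, 0.974, 0.001]
force: [0.1, -0.2, -0.8]
opening: 0.0516
finger_force: 0.0
```

Emit:
carry_out:
  plan: "0 -0.9 0 1 0.4;0 -1 0 1 0.4;0 -1 0 1 0.4;0 -1 0 1 0.4;0 -1 0 1 0.4;0 -1 0 1 0.4;0 -1 0 1 0.4;0 -1 0 1 0.4"

```text
time: 13.9
tool_pos: [0.5047, 0.1218, 0.1989]
orientation: [-0.002, -0.549, 0.836, 0.001]
force: [1.1, -0.2, 0.0]
opening: 0.0513
finger_force: 0.0
```

Run:
```python
from h import *
d=cam('top'); c=cam('side')
o=np.zeros((560,800,3),np.uint8)
for i,(x,(u,v)) in enumerate(((c,(336,182)),(c,(322,312)))):
    o[:,i*400:(i+1)*400]=cv2.resize(x['img'][v-35:v+35,u-25:u+25],(400,560),interpolation=cv2.INTER_CUBIC)
cv2.imwrite('pics/stow.png',o)
h=cv2.cvtColor(c['img'],cv2.COLOR_BGR2HSV).astype(int); m=(h[...,0]>20)&(h[...,0]<34)&(h[...,1]>130)
m[:290]=0;m[335:]=0;m[:,:300]=0;m[:,345:]=0
P=cloud(c)[m]; k=P[:,2]>.073; print(m.sum(),k.sum(),P[k].mean(0),P[k].max(0))
# black grip top, both views
for n,x,w in(('top',d,(345,170,375,195)),('side',c,(308,160,330,185))):
    g=x['img'].max(-1)<60; a=np.zeros_like(g); a[w[1]:w[3],w[0]:w[2]]=g[w[1]:w[3],w[0]:w[2]]
    v,u=np.where(a)
    if len(u): print(n,len(u),u.min(),u.max(),v.min(),v.max(),onplane(x,np.c_[u,v],.08).mean(0))
s=read_state();print(s['tool_pos'],s['joint_positions'])
```

```text
151 47 [0.49797135 0.37458531 0.09997998] [0.51805248 0.9999488  1.20212177]
top 58 352 364 181 185 [ 0.64047123 -0.1117708   0.08      ]
side 135 318 329 167 184 [ 0.6280862  -0.10229299  0.08      ]
[0.50472122 0.1194399  0.19909493] [ 0.23312186  0.29647545 -0.00475512  1.27353328 -0.00128391 -0.92137048]
```

View pics/stow.png

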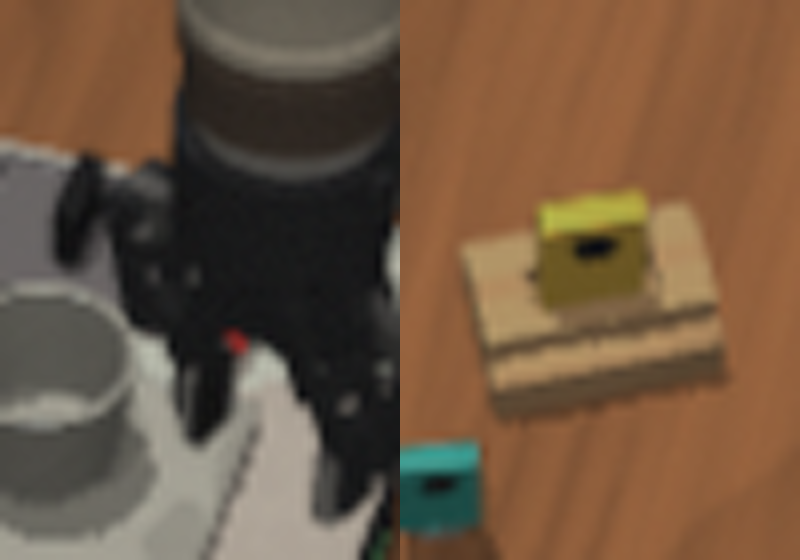

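The key stands upright in its stand (side crop, yellow at (595,245)). The cover's grip is at about (0.641, −0.113). Going over it.

Emit:
carry_out:
  plan: "0.57 -0.97 0 0.6 0.4;0.57 -0.97 0 0.6 0.4;0.57 -0.97 0 0.6 0.4;0.57 -0.97 0 0.6 0.4;0.57 -0.97 0 0.6 0.4;0.57 -0.97 0 0.6 0.4;0.57 -0.97 0 0.6 0.4;0.57 -0.97 0 0.4 0.4"

```text
time: 14.67
tool_pos: [0.643, -0.1099, 0.1988]
orientation: [-0.001, -0.704, 0.71, 0.001]
force: [0.4, 0.6, 0.0]
opening: 0.0512
finger_force: 0.0
```

Emit:
carry_out:
  plan: "0 0 -0.6 0 0.4;0 0 -0.8 0 0.4;0 0 -0.8 0 0.4;0 0 0 0 0.4;0 0 0 0 0.4"

```text
time: 15.08
tool_pos: [0.641, -0.1084, 0.1318]
orientation: [-0.002, -0.703, 0.711, 0.003]
force: [-0.2, 1.3, 0.7]
opening: 0.0515
finger_force: 0.0
```

Run:
```python
from h import *
s=read_state();print(s['tool_pos'],s['opening']);q=s['orientation'];print('yaw',np.degrees(np.arctan2(q[2]**2-q[1]**2,2*q[1]*q[2])))
c=cam('side'); d=cam('top'); P=cloud(d)
m=(P[...,2]>.018)&(P[...,2]<.04)&(P[...,0]>.28)&(P[...,0]<.6)&(P[...,1]<-.18)&(P[...,1]>-.42)
print(m.sum(),np.percentile(P[m],[1,99],axis=0))
o=cv2.resize(c['img'][140:210,290:365],None,fx=8,fy=8,interpolation=cv2.INTER_CUBIC); cv2.imwrite('pics/cov.png',o)
```

```text
[ 0.64101412 -0.10837027  0.1317709 ] 0.051481060166759
yaw 179.39602596324127
255 [[ 0.32223067 -0.39535325  0.01819497]
 [ 0.56442145 -0.2252081   0.03241589]]
```

View pics/cov.png

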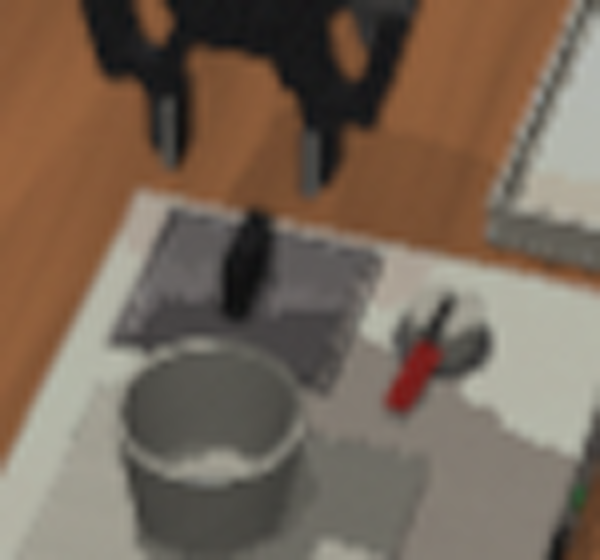

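The tab is swung clear (crop (412,378)), and the open fingers straddle the black grip (crop (245,265)). Descending and gripping.

Emit:
carry_out:
  plan: "0 -0.13 -0.6 0 0.4;0 0 -0.7 0 0.4;0 0 -0.5 0 0.4;0 0 -0.35 0 0.4;0 0 0 0 0.4;0 0 0 0 0.7;0 0 0 0 1;0 0 0 0 1"
  newtons: 60

```text
time: 15.85
tool_pos: [0.6441, -0.1133, 0.0721]
orientation: [0.001, -0.703, 0.711, -0.001]
force: [-0.3, -0.2, 1.6]
opening: 0.0156
finger_force: 1.8
```

Emit:
carry_out:
  plan: "0 0 0 0 1;0 0 0 0 1;0 0 0 0 1;0 0 0 0 1;0 0 0.2 0 1;0 0 0.4 0 1;0 0 0.5 0 1;0 0 0 0 1"

```text
time: 16.52
tool_pos: [0.6444, -0.1136, 0.1061]
orientation: [0.001, -0.703, 0.711, -0.002]
force: [0.8, 0.7, 0.1]
opening: 0.0104
finger_force: 62.6
```

Emit:
carry_out:
  plan: "0 0 0.6 0 1;0 0 0.6 0 1;-0.4 -0.4 0.2 0 1;-0.7 -0.7 0 0 1;-0.8 -0.8 0 0 1;-0.8 -0.8 0 0 1;-0.8 -0.8 0 0 1;-0.8 -0.8 0 0 1"

```text
time: 17.18
tool_pos: [0.5115, -0.2432, 0.1442]
orientation: [-0.0, -0.703, 0.711, 0.001]
force: [0.0, -1.1, -2.1]
opening: 0.0104
finger_force: 62.5
```

Emit:
carry_out:
  plan: "-0.8 -0.8 0 0 1;-0.8 -0.7 0 0 1;-0.6 -0.5 0 0 1;-0.2 -0.2 0 0 1;0 0 -0.5 0 1;0 0 -0.7 0 1;0 0 -0.7 0 1;0 0 0 0 1"

```text
time: 17.85
tool_pos: [0.4386, -0.3061, 0.0837]
orientation: [-0.001, -0.703, 0.711, 0.004]
force: [-0.6, 0.3, -1.9]
opening: 0.0105
finger_force: 62.4
```

Run:
```python
from h import *
s=read_state();print(s['tool_pos'],s['orientation'],s['opening'],s['finger_force'])
c=cam('side'); o=cv2.resize(c['img'][110:200,340:450],None,fx=6,fy=6); cv2.imwrite('pics/carry.png',o)
```

```text
[ 0.43864741 -0.3061032   0.08371309] [-6.94103466e-04 -7.03273150e-01  7.10906358e-01  4.30637530e-03] 0.010492964921599148 62.35159635543823
```

View pics/carry.png

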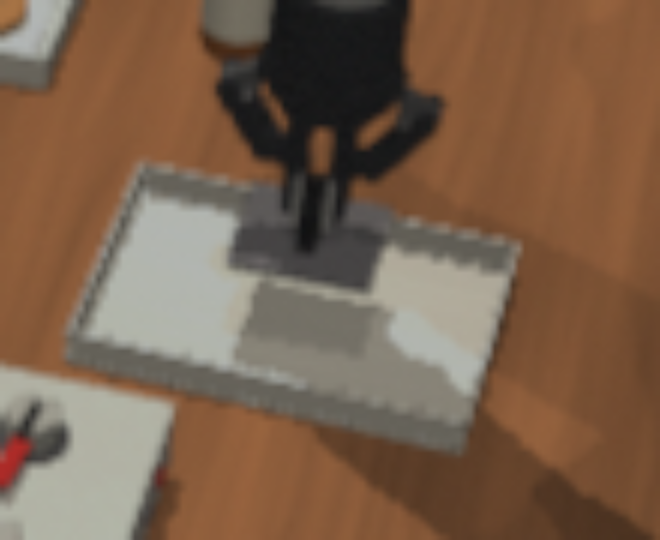

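The cover hangs level over the middle of the tray (crop (310,250)). Lowering gently.

Emit:
carry_out:
  plan: "0 0 -0.4 0 1;0 0 -0.5 0 1;0 0 -0.4 0 1;0 0 -0.3 0 1;0 0 -0.2 0 1;0 0 0 0 1;0 0 0 0 1"

```text
time: 18.48
tool_pos: [0.4422, -0.3083, 0.0346]
orientation: [0.0, -0.703, 0.711, -0.0]
force: [-0.2, -0.4, -1.7]
opening: 0.0106
finger_force: 62.5
```

Emit:
carry_out:
  plan: "0 0 -0.1 0 1;0 0 -0.1 0 1;0 0 0 0 1;0 0 0 0 1"

```text
time: 18.82
tool_pos: [0.4419, -0.3082, 0.0283]
orientation: [0.0, -0.703, 0.711, -0.0]
force: [-0.1, -0.1, -1.9]
opening: 0.0107
finger_force: 62.5
```

Emit:
carry_out:
  plan: "0 0 -0.1 0 1;0 0 -0.07 0 1;0 0 -0.05 0 1;0 0 0 0 1;0 0 0 0 1"

```text
time: 19.23
tool_pos: [0.4417, -0.3082, 0.0214]
orientation: [-0.0, -0.703, 0.711, 0.0]
force: [-0.8, 0.3, -2.8]
opening: 0.0104
finger_force: 62.5
```

Emit:
carry_out:
  plan: "0 0 -0.04 0 1;0 0 -0.03 0 1;0 0 0 0 1;0 0 0 0 1"

```text
time: 19.57
tool_pos: [0.4421, -0.3084, 0.0202]
orientation: [0.0, -0.703, 0.711, -0.0]
force: [-1.3, 1.6, 5.3]
opening: 0.0103
finger_force: 63.4
```

Contact (force z rose to +5 N). Releasing and retreating.

Emit:
carry_out:
  plan: "0 0 0 0 0.8;0 0 0 0 0.6;0 0 0 0 0.4;0 0 0 0 0.4;0 0 0 0 0.4;0 0 0.4 0 0.4;0 0 0.7 0 0.4;0 0 1 0 0.4"

```text
time: 20.23
tool_pos: [0.4399, -0.3069, 0.0806]
orientation: [-0.001, -0.703, 0.711, 0.003]
force: [0.9, -0.2, -1.2]
opening: 0.0513
finger_force: 0.0
```

Emit:
carry_out:
  plan: "0 0 1 0 0.4;0 0 1 0 0.4;0 0 1 0 0.4;-0.5 0 0.5 0 0.4;0 0 0 0 0.4;0 0 0 0 0.4"

```text
time: 20.73
tool_pos: [0.4271, -0.3087, 0.1885]
orientation: [0.0, -0.703, 0.711, -0.001]
force: [-0.4, -0.3, -1.2]
opening: 0.0512
finger_force: 0.0
```

Run:
```python
from h import *
s=read_state();print(s['tool_pos'],s['opening'],s['force'])
c=cam('side'); P=cloud(c)
print(P[160:175,375:410,2].round(3)[::4,::5])
o=cv2.resize(c['img'][110:360,280:440],(512,600) if 0 else None,fx=2.4,fy=2.4); cv2.imwrite('pics/final.png',o)
```

```text
[ 0.42713185 -0.30867081  0.18845907] 0.05121997457354945 [-0.37827265 -0.32086194 -1.16966852]
[[ 2.000e-03  7.000e-03  7.000e-03  2.700e-02  8.000e-03  7.000e-03
   1.000e-03]
 [-2.000e-03  9.000e-03  1.100e-02  1.202e+00  1.000e-02  9.000e-03
   5.000e-03]
 [ 5.000e-03  4.000e-03  6.000e-03  1.000e-02  5.000e-03  2.000e-03
   1.000e-03]
 [ 1.800e-02  2.300e-02  4.000e-03  1.000e-03  4.000e-03  4.000e-03
   0.000e+00]]
```

View pics/final.png

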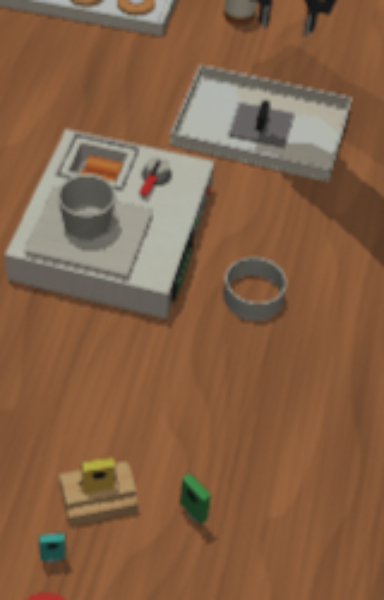

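The cover lies flat in the tray, grip up, at (262,120). The bay is open with the tab clear at (150,182), and the key stands in its stand at (98,475). The bystanders in this view have not moved. Handing in.

```bash
python3 -c "
from bench import *
print(sign_off())"
```

```text
the job is handed in; nothing more can be done
None
```

The job is handed in: the fastener is open, the key stands back in its stand, and the cover lies flat and grip up in the tray; `sign_off()` returned no verdict.

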